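# Unlock the rod gauge by rolling its collar round, then push the slide home

## Robot

A 6-joint arm with a two-finger parallel gripper is mounted at the origin on a cart in front of the work surface, level with it; the furniture and walls round the work are solid. World frame = base frame: x ahead of the robot, y to its left, z up, the work surface at z = 0. Lengths are in m, angles in rad, forces in N, time in s.
With the tool pointing down it reaches from about 0.4 to 0.825 m from the base axis. Payload 7 kg.
Tool frame: the origin (TCP) lies on the mounting face of the last link; the fingertips stand arm.tcp_to_tips ahead of it and the grasp point (between the pads) lies 159 mm ahead of it (arm.tcp_to_tips is the distance from the TCP to the fingertips, in m); z points along the fingers, y is the direction in which the jaws open and shut (so a half turn about z gives the same grasp; the last joint's range is limited). The gripper opens to 88 mm and grips with 3 to 60 N. Pads are 19 mm wide; open, the fingers measure 130 mm over their backs; the gripper's body (78 mm by 193 mm) begins 47 mm behind the grasp point.
Start: joints at [-0.949, 0.359, 0.012, 0, -1.224, -0.288], TCP at [0.221, -0.638, 0.405] pointing down, gripper open.
Joint ranges: [-3.07, 3.07], [-1.43, 2.12], [-1.02, 1.25], [-3.03, 1.67], [-3.05, -0], [-3.03, 3.03]. Speed limits (rad/s): [2.39, 2.39, 3.01, 3.14, 3.14, 3.14].

## Interface

Orientations are given as [roll, pitch, yaw] about the fixed x, y, z axes, in that order (R = Rz(yaw) Ry(pitch) Rx(roll)).
In Python, from station import arm, cams, job_done, finder gives the robot as it stands.
- The arm moves only by the tool play_rows, never from a script. Its argument "targets" is a list that holds one entry, the list of rows, each a list of 4 numbers: the shift along the tool's x, y, z in m, then the turn about the tool's z in degrees. A call has 1 to 5 rows; each row is the pose to reach, as a shift and turn from the pose commanded when the call began, along the tool's axes at that moment; what a row does not reach only later rows make up. A row lasts 1/8 s, in which the tool goes at most 62.5 mm and 10.7 degrees, less where a joint would pass 70% of its speed; a pose out of reach is approached as far as the arm can. A call with a gripper value outside its range is refused whole. "grip" is the closure in counts, from 0 (fully open) to 255 (shut), set as the call begins (left out, the last holds). The fingers move at their own pace and stop on an object; "newtons" is the grip in N (left out, the last holds). Time passes only in rows, so rows that repeat a pose let the fingers close. It gives the time, the measured TCP pose, the force and the opening at its end, in the units of the state.
- arm.get_state(): the state, without advancing time (a new reading comes with each control period).
- cams.grab_frame(name): name is "scene" or "top" or "wrist"; returns (picture, depth): 384x512x3 uint8, red, green, blue; 384x512 float32, m along the optical axis (not along the pixel's ray), 0 where there is no reading.
- cams.camera_params(name): a dict with "intrinsics" (3x3 intrinsics, pixels), "position" and "attitude" of the camera in the world. Camera axes: x right, y down, z forward; pixel columns grow to the right and rows downward; lengths in m; the calibration is good to about 2 mm. A picture is of the moment at which its call begins: read the wrist's pose just before it. camera_params takes no time and is no camera call; for the wrist camera it gives the pose at the moment of the call.
- job_done(): hands the job in, once; it reports no verdict.
Trained networks look in the newest picture that a camera, given by its name, has taken for a name from the list of things; names that differ only in an ending like _2 or _b are one class to them, and where a whole thing is asked for, a point or a joint stands for the part that bears it (a point fixed in the world has none). Each returns a list of dicts, best first, with "score" (0 to 1); they miss things now and then, are a little off and sometimes report something else, mostly with a low value. They report only what shows in the picture. A call takes as long as a camera call.
- finder.find_in(camera, query): "xyz" ([x, y, z] in m, in world coordinates, good to about 4 mm: the middle of the surface that is visible of it).
- finder.masks_of(camera, query): "mask" (384x512 bool, what is visible of it).
The state is a dict: "t": time; "q": joint angles; "qd": joint speeds; "joint_efforts": joint torques, N m; "eef_pos": TCP position; "ee_rot": TCP orientation; "force": force on the tool from outside, world axes, zero at the start; "moment": the same for the moment, N m; "width": finger opening in m.
Only numpy, scipy, OpenCV 4.12 (cv2) and the standard library are available. Lean on these libraries where they do the work, as an engineer would, in place of code of your own. Each camera call takes 0.05 s, during which the arm holds its last target. There are 200 camera calls.

## Task

Unlock the rod gauge: with a fingertip rolled along the knurled rim, turn the brass collar anticlockwise until its white mark has come round to the red index line for the second time, and leave it lined up there. Then push the slide by its upright black tab along the channel until it is fully home against the end stop, and take the hand away. Only roll and push: lift nothing, and leave the things standing round about where they are.

Things in the scene. Friction and masses are not known exactly. Their poses are not given: they have to be found in the camera images.
- rod_gauge: fixed bench gauge for cutting colour rods: dark base plate 100 x 245 mm with a channel along its y axis (y -130 to +100 mm), end stop at the +y end, grey bridge (83 mm in x, 60 in y, top 44 mm above the bench) carrying the brass collar. Origin on the bench top, exactly below the collar's upright axis; z up. Nothing but collar, stud (top at 86 mm) and slide tab is higher than 44 mm
- collar (a joint): brass locking collar, knurled rim 100 mm in diameter, 24 mm tall, upright axis through the gauge's origin. Radians: 0 = screwed right down, mark at the index line; grows anticlockwise seen from above (loosening), 6.28 a turn; starts at 1 to 3. Climbs 4 mm a turn: rim spans 46 to 70 mm above the bench at 0, 54 to 78 mm after two turns. Takes 1.2 N along the rim and stays where left
- collar_mark (a point): outer end of the white radial mark on the collar's top face, 46 mm from the axis; it goes round with the collar. A fingertip pressed against the rim with 4 to 10 N and led round the axis carries the collar with it, hardly slipping; the space round the rim is free above 44 mm
- index_line (a point): red index line, on a tongue of the bridge that reaches out below the rim towards the gauge's -x; this point lies on it 68 mm from the axis, 45 mm above the bench. The tongue is 34 mm wide and ends 86 mm from the axis
- stop_slide: loose aluminium slide bar, 30 x 190 x 20 mm, about 0.45 kg, in the gauge's channel, axes as the gauge's, black upright tab at its -y end. Origin: centre of its underside, 6 mm above the bench. Its y in the gauge's frame is -0.050 at the start (locked by the collar's pin, 3 mm of play; free after about 1.3 turns) and -0.010 when home against the end stop
- tab_push (a point): the point to push: centre of the outer (-y) face of the slide's black tab (yellow stripe), 38 mm above the bench; the tab is 44 mm wide, 12 mm thick, its top 60 mm above the bench. Pushed towards the gauge's +y with about 5 N the freed slide runs 40 mm to the end stop; 10 to 25 N against the stop does no harm
- mug: bystander, not to be moved: grey-white mug, 82x114x94 mm; origin at the centre of its underside
- steel_cup: bystander, not to be moved: small dark steel cup, 66 mm across, 38 mm high; origin at the centre of its underside
- wax_cake: bystander, not to be moved: round yellow cake of wax, 68 mm across, 21 mm high; origin at the centre of its underside
- frit_jar_0: bystander, not to be moved: glass jar with a dark lid, 60 mm across, 90 mm high; origin at the centre of its underside
- tip_tin: bystander, not to be moved: teal steel tin, 77x114x37 mm, lid shut; origin at the centre of its underside
- graphite_paddle: bystander, not to be moved: paddle with a black graphite block and a wooden handle, 55x260x22 mm, lying flat; origin at the centre of its underside

How it is judged:
By the outcome, as a careful person would: the job done as asked, in the order asked, and still so for the second after the job is handed in, with the robot touching nothing.
It also fails if it takes over 59 s, if anything falls off the work surface, if the arm or the gripper's body presses on something with over 40 N, if the wrist force passes 120 N, or if a joint passes its speed limit or range.

## Working session

There is one attempt and no reset: what is moved stays moved. The work goes in short steps, Python scripts to look and compute and a tool call to move; the robot and the scene stay as the last step left them, time stands still between calls to the robot, and variables do not carry over. Pictures are saved under pics/ and viewed, about 8 in all and at most 12, crops included, and the job is handed in when it is done.

Besides the shell and the picture viewer there is one more tool, called after "Request:" in YAML: its name, and indented under it one key for each argument. play_rows: Moves the arm, as the interface text tells. Its arguments: {"type":"object","properties":{"targets":{"type":"array","items":{"type":"array","items":{"type":"array","items":{"type":"number"}}}},"grip":{"type":"number"},"newtons":{"type":"number"}},"required":["targets"]}

```bash
ls; mkdir -p pics
python3 - <<'E'
from station import arm,cams,finder
import cv2,numpy as np
print(arm.tcp_to_tips, arm.get_state())
for c in ["top","scene"]:
    p,d=cams.grab_frame(c); cv2.imwrite(f"pics/{c}1.png",p[:,:,::-1])
    print(c,cams.camera_params(c))
    for n in ["rod_gauge","collar","collar_mark","index_line","stop_slide","tab_push","mug","steel_cup","wax_cake","frit_jar_0","tip_tin","graphite_paddle"]:
        r=finder.find_in(c,n)
        print(n,[(np.round(x["xyz"],3).tolist(),round(x["score"],2)) for x in r[:2]])
print(arm.get_state()["t"])
a=cv2.imread("pics/top1.png");b=cv2.imread("pics/scene1.png")
E
```

```text
pics
0.1781 {'t': 0.0, 'q': array([-9.48908441e-01,  3.59357391e-01,  1.10596306e-02, -3.55140788e-04,
       -1.22409190e+00, -2.88119199e-01]), 'qd': array([ 0.00133218, -0.00059093,  0.0010651 , -0.00147974,  0.00251429,
       -0.00108345]), 'joint_efforts': array([-3.76070716e-05, -5.82720244e+01,  2.93048662e+01,  6.99722528e+00,
        6.72475944e-03, -1.51710210e-04]), 'eef_pos': array([ 0.22107908, -0.63755682,  0.40374096]), 'ee_rot': array([ 3.13997013e+00, -1.32692745e-04, -2.80794480e+00]), 'force': array([ 0.07089314, -0.35053496, -0.43126941]), 'moment': array([-0.01667506,  0.01052581, -0.01273874]), 'width': 0.08780405046322953}
top {'intrinsics': array([[386.90646205,   0.        , 255.64784428],
       [  0.        , 386.90646205, 189.02549319],
       [  0.        ,   0.        ,   1.        ]]), 'position': array([ 0.46395125, -0.2344313 ,  1.25271669]), 'attitude': array([-3.04625147,  0.00634012, -1.56386329])}
rod_gauge [([0.733, -0.147, 0.044], 0.66), ([0.496, -0.14, 0.018], 0.55)]
collar [([0.504, -0.131, 0.071], 0.67)]
collar_mark [([0.5, -0.136, 0.071], 0
[... 534 characters left out ...]
0.        , 363.69696818, 187.16220157],
       [  0.        ,   0.        ,   1.        ]]), 'position': array([ 0.01926   , -0.96797113,  0.47667878]), 'attitude': array([-1.9886268 , -0.00825958, -0.60806589])}
rod_gauge [([0.485, -0.172, 0.018], 0.69), ([0.492, -0.49, 0.038], 0.47)]
collar [([0.482, -0.173, 0.073], 0.83)]
collar_mark [([0.487, -0.175, 0.072], 0.82)]
index_line [([0.487, -0.177, 0.022], 0.63)]
stop_slide []
tab_push []
mug [([0.75, -0.143, 0.081], 0.82)]
steel_cup [([0.742, -0.297, 0.026], 0.75)]
wax_cake [([0.642, -0.372, 0.02], 0.59)]
frit_jar_0 [([0.597, -0.483, 0.056], 0.88)]
tip_tin [([0.493, -0.493, 0.035], 0.83)]
graphite_paddle [([0.365, -0.044, 0.013], 0.74)]
1.3
```

Run:
```python
import cv2
a=cv2.imread("pics/top1.png");cv2.imwrite("pics/top1c.png",cv2.resize(a[40:330,60:430],None,fx=2,fy=2,interpolation=cv2.INTER_CUBIC))
```

```text
(no output)
```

View pics/top1c.png

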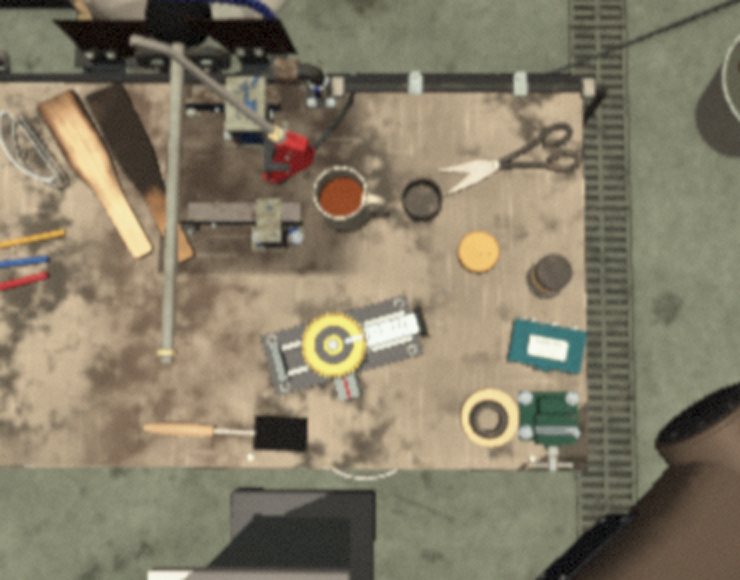

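View pics/scene1.png

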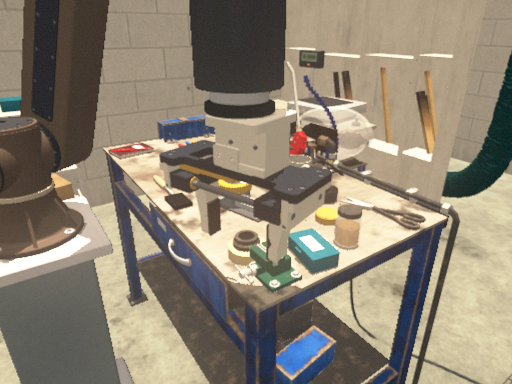

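The top view shows the collar at crop (334,345), the index tongue at (345,385) and the tab at (418,320). The white mark points roughly right, towards the tab. In the scene view the hand hides most of the gauge. Next I'll measure these precisely.

```bash
cat > h.py <<'E'
from station import arm,cams,finder
import cv2,numpy as np
from scipy.spatial.transform import Rotation as R
def P(c):
    k=cams.camera_params(c); return k["intrinsics"],k["position"],R.from_euler("xyz",k["attitude"]).as_matrix()
def plane(c,uv,z):   # pixels -> world on plane z
    K,p,M=P(c); uv=np.atleast_2d(uv).astype(float)
    r=np.c_[uv,np.ones(len(uv))]@np.linalg.inv(K).T@M.T
    return p+r*((z-p[2])/r[:,2])[:,None]
def cloud(c,d):
    K,p,M=P(c); v,u=np.indices(d.shape)
    q=np.stack([u,v,np.ones_like(u)],-1)@np.linalg.inv(K).T*d[...,None]
    return q@M.T+p
E
python3 - <<'E'
from h import *
p,d=cams.grab_frame("top"); W=cloud("top",d)
np.savez("top1.npz",p=p,d=d,W=W)
hsv=cv2.cvtColor(p,cv2.COLOR_RGB2HSV)
H,S,V=[hsv[...,i].astype(int) for i in range(3)]
roi=np.zeros(d.shape,bool); roi[180:250,180:280]=1
ye=roi&(H>18)&(H<35)&(S>120)&(V>130)
c=cv2.convexHull(np.argwhere(ye)[:,::-1].astype(np.int32)); e=cv2.fitEllipse(c); print("yellow",ye.sum(),e, plane("top",e[0],.071))
red=roi&((H<8)|(H>172))&(S>110); vv=np.argwhere(red)[:,::-1]; print("red",len(vv),vv.mean(0),plane("top",vv.mean(0),.045))
print("collar z",np.median(W[ye][:,2]), "center cloud",W[ye].mean(0))
# tall stuff
m=(W[...,2]>.08)&(d>0)&(W[...,0]>.3)&(W[...,0]<.85)&(W[...,1]<.15)&(W[...,1]>-.45)
n,l,s,cc=cv2.connectedComponentsWithStats(m.astype(np.uint8))
for i in range(1,n):
    if s[i,4]>15: q=W[l==i]; print(s[i],q.min(0).round(3),q.max(0).round(3))
# slide/tab dark
dk=roi*0
dk=np.zeros(d.shape,bool); dk[185:220,255:290]=1
t=dk&(W[...,2]>.045)&(W[...,2]<.075); print("tab",t.sum(),W[t].mean(0))
t=dk&(V<60); print("tabdark",t.sum(),W[t].mean(0),np.argwhere(t).mean(0))
g=p[170:250,180:290]; cv2.imwrite("pics/g1.png",cv2.resize(g[:,:,::-1],None,fx=7,fy=7,interpolation=cv2.INTER_CUBIC))
E
```

```text
yellow 160 ((226.49842834472656, 212.23931884765625), (30.497772216796875, 31.479162216186523), 162.80072021484375) [[ 0.50516966 -0.13767873  0.071     ]]
red 4 [233.5 235. ] [[ 0.43571403 -0.15827163  0.045     ]]
collar z 0.06918351420635538 center cloud [ 0.50451782 -0.13797846  0.07176432]
[150  72  68  55 802] [ 0.768 -0.108  0.08 ] [0.85  0.043 0.309]
[216 124  35  27 167] [ 0.695 -0.208  0.08 ] [ 0.776 -0.104  0.099]
[153 140  57  22 573] [ 0.661 -0.082  0.08 ] [0.725 0.091 0.1  ]
[328 171   2  11  19] [ 0.602 -0.449  0.082] [ 0.631 -0.445  0.093]
[223 210   6   6  26] [ 0.496 -0.143  0.081] [ 0.512 -0.128  0.088]
[ 320  279   92   72 4006] [ 0.3   -0.45   0.605] [ 0.38  -0.327  0.718]
[152 357  11   8  35] [ 0.3   -0.117  0.752] [ 0.301 -0.107  0.777]
tab 58 [ 0.54360821 -0.27030185  0.0585592 ]
tabdark 2 [ 0.52574903 -0.27535589  0.05899642] [206.  271.5]
```

View pics/g1.png

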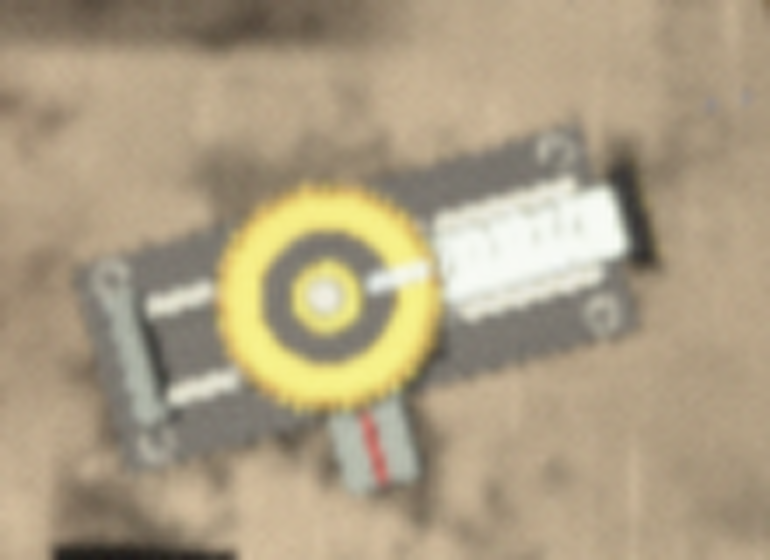

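The close-up shows the mark's outer end at crop (428,268), the collar centre at (324,296) and the red line at (372,445). That gives an axis of about (0.505,-0.138), a gauge yaw of about 16.4° and a collar angle of about 1.55 rad, leaving about 631° to turn. I'll close the fingers and approach, using a finger back as the roller and turning the wrist along with it.

```bash
cat >> h.py <<'E'
AX=np.array([.505,-.1375])
def rel(xyz,yawdeg,s=None):  # shift in tool axes, turn about tool z (deg) from present pose
    s=s or arm.get_state(); M=R.from_euler("xyz",s["ee_rot"])
    d=M.inv().apply(np.array(xyz)-s["eef_pos"])
    return np.r_[d,-(yawdeg-np.degrees(s["ee_rot"][2]))].round(4)
E
python3 - <<'E'
from h import *
z=np.load("top1.npz");W=z["W"]
for r in (110,150,190,210): print(r,[W[r,c].round(3).tolist() for c in (145,147)])
print(rel([.4156,-.1475,.404],-263.6))
E
```

```text
110 [[0.828, 0.127, 0.058], [0.826, 0.118, 0.064]]
150 [[0.698, 0.12, 0.064], [0.698, 0.114, 0.063]]
190 [[0.573, 0.116, 0.063], [0.573, 0.11, 0.061]]
210 [[0.511, 0.113, 0.065], [0.513, 0.126, -0.001]]
[-3.444000e-01  3.994000e-01  7.000000e-04  1.027278e+02]
```

Request:
play_rows:
  targets:
    - [[-0.034,0.04,0,10.3],[-0.068,0.08,0,20.6],[-0.103,0.12,0,30.9],[-0.137,0.16,0,41.2],[-0.172,0.2,0,51.4]]
  grip: 255
  newtons: 30

```text
t: 1.98
eef_pos: [0.3176, -0.3934, 0.405]
ee_rot: [-3.142, 0.001, 2.582]
force: [1.9, 0.9, 0.5]
width: 0.0433
```

```bash
python3 -c "
from h import *
s=arm.get_state();print(s['q'],s['eef_pos'],s['ee_rot'],s['width'],s['t'],rel([.4156,-.1475,.404],96.4-360,s))"
```

```text
[-5.02485930e-01  7.72538799e-02 -3.53832668e-01  4.90232647e-05
 -1.13897588e+00 -1.62833524e+00] [ 0.31756886 -0.3933781   0.40495421] [-3.14159039e+00  7.35246938e-04  2.58158831e+00] 0.04326668158077418 1.975 [4.760000e-02 2.604000e-01 9.000000e-04 4.115141e+02]
```

Request:
play_rows:
  targets:
    - [[0.0095,0.052,0,10.3],[0.019,0.104,0.02,20.6],[0.0285,0.156,0.04,30.9],[0.038,0.208,0.06,41.2],[0.0475,0.26,0.08,51.4]]

```text
t: 2.6
eef_pos: [0.409, -0.1644, 0.3306]
ee_rot: [3.14, -0.003, 1.774]
force: [1.9, -0.8, 0.0]
width: 0.0009
```

```bash
python3 -c "
from h import *
s=arm.get_state();print(s['q'],s['eef_pos'],s['ee_rot'],s['width'],s['t'],s['force'],rel([.4156,-.1475,.2315],96.4,s))
M=R.from_euler('xyz',s['ee_rot']);print(M.inv().apply(np.r_[AX,.3]-s['eef_pos']))
p,d=cams.grab_frame('scene');cv2.imwrite('pics/s2.png',cv2.resize(p[100:300,130:330,::-1],None,fx=3,fy=3))"
```

```text
[ 0.06654936  0.03270614 -0.58616849 -0.0037619  -0.95034862 -3.0027854 ] [ 0.40902083 -0.16435049  0.33060763] [ 3.13961406e+00 -2.81751931e-03  1.77397097e+00] 0.0009118877519208703 2.6 [ 1.89216887 -0.83436555  0.01795611] [0.0149 0.0096 0.0992 5.241 ]
[0.00684529 0.09936206 0.03082369]
```

View pics/s2.png

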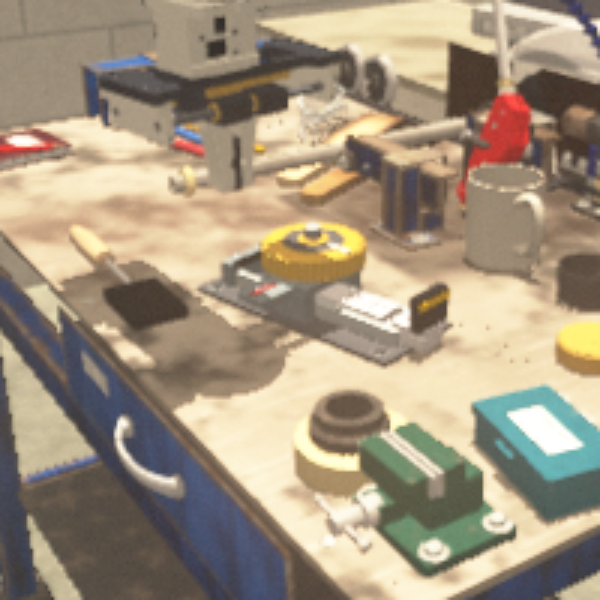

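The scene view shows the closed fingers hanging clear behind the gauge, the collar free all round and the yellow-striped tab at (430,310). Joint 6 is close to its limit, so I'll start the stroke at yaw 110° instead.

```bash
python3 -c "
from h import *
print(rel([.4204,-.1683,.232],110))"
```

```text
[-9.4000e-03  8.8000e-03  9.6400e-02 -9.2037e+00]
```

Request:
play_rows:
  targets:
    - [[-0.005,0.005,0.04,-9],[-0.009,0.009,0.08,-9.2],[-0.009,0.009,0.096,-9.2],[-0.009,0.009,0.096,-9.2]]

```text
t: 3.15
eef_pos: [0.419, -0.1726, 0.2336]
ee_rot: [-3.14, -0.004, 1.94]
force: [0.2, -0.4, 0.6]
width: 0.0005
```

```bash
python3 -c "
from h import *
s=arm.get_state();print(s['q'],s['eef_pos'],np.degrees(s['ee_rot']),s['t'],s['force'],rel([.4204,-.1683,.232],110,s))
M=R.from_euler('xyz',s['ee_rot']);print(M.inv().apply(np.r_[AX,.3]-s['eef_pos']))"
```

```text
[ 0.04475654  0.19113472 -0.68191077 -0.00493708 -0.70057917 -2.81362676] [ 0.41900036 -0.17258739  0.23364518] [-179.90480394   -0.22436824  111.13872956] 3.15 [ 0.16708727 -0.3877435   0.63339277] [0.0035 0.0029 0.0017 1.1387]
[ 0.00197237  0.09275583 -0.06650181]
```

Request:
play_rows:
  targets:
    - [[0.002,0.012,0.001,0],[0.002,0.017,0.0015,0],[0.002,0.017,0.0015,0]]

```text
t: 3.52
eef_pos: [0.4352, -0.1643, 0.2337]
ee_rot: [3.139, -0.003, 1.94]
force: [-0.3, 0.1, 0.2]
width: 0.0004
```

Request:
play_rows:
  targets:
    - [[0,0.0015,0,0],[0,0.003,0,0],[0,0.003,0,0]]

```text
t: 3.9
eef_pos: [0.4373, -0.1635, 0.2332]
ee_rot: [3.141, -0.003, 1.94]
force: [0.1, 0.8, -0.4]
width: 0.0004
```

Request:
play_rows:
  targets:
    - [[0,0.002,0.001,0],[0,0.002,0.001,0]]

```text
t: 4.15
eef_pos: [0.4392, -0.1627, 0.232]
ee_rot: [3.141, -0.003, 1.94]
force: [0.3, -0.5, -0.9]
width: 0.0006
```

Request:
play_rows:
  targets:
    - [[0,0.002,0,0],[0,0.002,0,0]]

```text
t: 4.4
eef_pos: [0.4412, -0.162, 0.2321]
ee_rot: [3.141, -0.003, 1.94]
force: [0.9, 0.1, 0.3]
width: 0.0004
```

Request:
play_rows:
  targets:
    - [[0,0.002,0,0],[0,0.002,0,0]]

```text
t: 4.65
eef_pos: [0.4431, -0.1613, 0.2321]
ee_rot: [3.14, -0.003, 1.94]
force: [0.1, 0.2, -0.2]
width: 0.0005
```

Request:
play_rows:
  targets:
    - [[0,0.002,0,0],[0,0.002,0,0]]

```text
t: 4.9
eef_pos: [0.4442, -0.1607, 0.2319]
ee_rot: [-3.141, -0.003, 1.94]
force: [-1.4, -1.3, 1.7]
width: 0.0002
```

Request:
play_rows:
  targets:
    - [[0,0.002,0,0],[0,0.002,0,0]]

```text
t: 5.15
eef_pos: [0.4449, -0.1603, 0.2317]
ee_rot: [-3.138, -0.004, 1.939]
force: [-8.3, -3.1, 6.3]
width: 0.0003
```

Request:
play_rows:
  targets:
    - [[-0.0109,0.001,0,-10],[-0.0215,0.0038,0,-20]]

```text
t: 5.4
eef_pos: [0.4561, -0.1792, 0.2317]
ee_rot: [-3.14, -0.005, 2.294]
force: [-7.3, -3.9, 6.0]
width: 0.0003
```

```bash
cat >> h.py <<'E'
def st():
    s=arm.get_state(); v=s["eef_pos"][:2]-AX; r=np.linalg.norm(v); f=s["force"]; u=v/r
    print("t %.2f r %.4f phi %.1f yaw %.1f z %.4f Frad %.1f Ftan %.1f Fz %.1f q6 %.2f"%(s["t"],r,np.degrees(np.arctan2(v[1],v[0])),np.degrees(s["ee_rot"][2]),s["eef_pos"][2],f[:2]@u,f[:2]@[-u[1],u[0]],f[2],s["q"][5]))
E
python3 -c "
from h import *
st()"
```

```text
t 5.40 r 0.0642 phi -139.6 yaw 131.4 z 0.2317 Frad 8.1 Ftan -1.7 Fz 6.0 q6 -2.44
```

Request:
play_rows:
  targets:
    - [[-0.0109,0.001,0,-10],[-0.0215,0.0038,0,-20],[-0.0314,0.0084,0,-30],[-0.0404,0.0147,0,-40],[-0.0481,0.0224,0,-50]]

```text
t: 6.02
eef_pos: [0.5067, -0.2017, 0.2326]
ee_rot: [3.141, -0.0, -3.116]
force: [-1.2, -10.4, 2.4]
width: 0.0005
```

```bash
python3 -c "
from h import *
st()"
```

```text
t 6.03 r 0.0642 phi -88.4 yaw -178.5 z 0.2326 Frad 10.3 Ftan -1.5 Fz 2.4 q6 -1.52
```

Request:
play_rows:
  targets:
    - [[-0.011,0.0005,0,-10],[-0.0217,0.0032,0,-20],[-0.0318,0.0078,0,-30],[-0.0409,0.0141,0,-40],[-0.0487,0.0219,0,-50]]

```text
t: 6.65
eef_pos: [0.5564, -0.1775, 0.2329]
ee_rot: [-3.14, 0.004, -2.243]
force: [1.8, -3.7, 2.7]
width: 0.0006
```

```bash
python3 -c "
from h import *
st()
p,d=cams.grab_frame('scene');cv2.imwrite('pics/s3.png',cv2.resize(p[100:300,130:330,::-1],None,fx=3,fy=3))"
```

```text
t 6.65 r 0.0651 phi -37.9 yaw -128.5 z 0.2329 Frad 3.7 Ftan -1.8 Fz 2.7 q6 -0.70
```

View pics/s3.png

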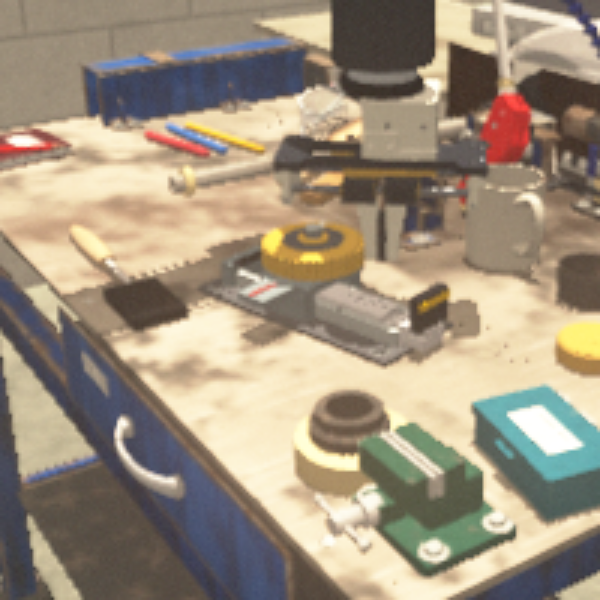

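Request:
play_rows:
  targets:
    - [[-0.0107,0.0015,0,-10],[-0.0212,0.0045,0,-20],[-0.031,0.0091,0,-30],[-0.0398,0.0154,0,-40],[-0.0474,0.023,0,-50]]

```text
t: 7.32
eef_pos: [0.569, -0.1254, 0.2335]
ee_rot: [-3.135, 0.002, -1.373]
force: [4.9, -0.7, 1.6]
width: 0.0004
```

```bash
python3 -c "
from h import *
st()"
```

```text
t 7.33 r 0.0651 phi 10.7 yaw -78.6 z 0.2335 Frad 4.7 Ftan -1.7 Fz 1.6 q6 0.08
```

Request:
play_rows:
  targets:
    - [[-0.0108,0.0015,0,-10],[-0.0212,0.0045,0,-20],[-0.031,0.0091,0,-30],[-0.0398,0.0154,0,-40],[-0.0474,0.023,0,-50]]

```text
t: 7.95
eef_pos: [0.5382, -0.0817, 0.2342]
ee_rot: [-3.131, -0.006, -0.5]
force: [8.3, 10.7, 2.5]
width: 0.0007
```

```bash
python3 -c "
from h import *
st()"
```

```text
t 7.95 r 0.0650 phi 59.2 yaw -28.6 z 0.2342 Frad 13.5 Ftan -1.6 Fz 2.5 q6 0.87
```

Request:
play_rows:
  targets:
    - [[-0.0111,-0.0003,0,-10],[-0.0219,0.0026,0,-20],[-0.0321,0.0073,0,-30],[-0.0412,0.0137,0,-40],[-0.0491,0.0216,0,-50]]

```text
t: 8.57
eef_pos: [0.4824, -0.0762, 0.2338]
ee_rot: [-3.136, -0.008, 0.372]
force: [-7.4, 23.5, 16.0]
width: 0.0007
```

```bash
python3 -c "
from h import *
st()"
```

```text
t 8.57 r 0.0653 phi 110.2 yaw 21.3 z 0.2338 Frad 24.6 Ftan -1.2 Fz 16.0 q6 1.71
```

Request:
play_rows:
  targets:
    - [[0,-0.0025,0,0],[-0.0113,-0.0015,0,-10],[-0.0224,0.0014,0,-20],[-0.0327,0.0062,0,-30]]

```text
t: 9.07
eef_pos: [0.4528, -0.0964, 0.2324]
ee_rot: [-3.14, -0.003, 0.896]
force: [0.1, -0.3, -1.1]
width: 0.0003
```

```bash
python3 -c "
from h import *
st()"
```

```text
t 9.07 r 0.0665 phi 141.8 yaw 51.3 z 0.2324 Frad -0.3 Ftan 0.2 Fz -1.1 q6 2.25
```

Request:
play_rows:
  targets:
    - [[0,-0.03,0,10.5],[0,-0.035,0,21],[0,-0.035,0,31.5],[0,-0.035,0,42],[0,-0.035,0,52.5]]

```text
t: 9.7
eef_pos: [0.4259, -0.0745, 0.2324]
ee_rot: [-3.138, -0.0, -0.033]
force: [-1.0, 0.2, 0.5]
width: 0.0003
```

```bash
sed -i 's/^AX=.*/AX=np.array([.5045,-.1365])/' h.py; python3 -c "
from h import *
st()
t=AX+.095*np.array([np.cos(np.radians(-160)),np.sin(np.radians(-160))])
print(rel([*t,.236],110))
p,d=cams.grab_frame('top');cv2.imwrite('pics/g2.png',cv2.resize(p[170:250,180:290,::-1],None,fx=7,fy=7,interpolation=cv2.INTER_CUBIC))"
```

```text
t 9.70 r 0.1002 phi 141.7 yaw -1.9 z 0.2324 Frad 0.9 Ftan 0.5 Fz 0.5 q6 1.26
[-7.500000e-03  9.480000e-02 -3.900000e-03 -1.118807e+02]
```

View pics/g2.png

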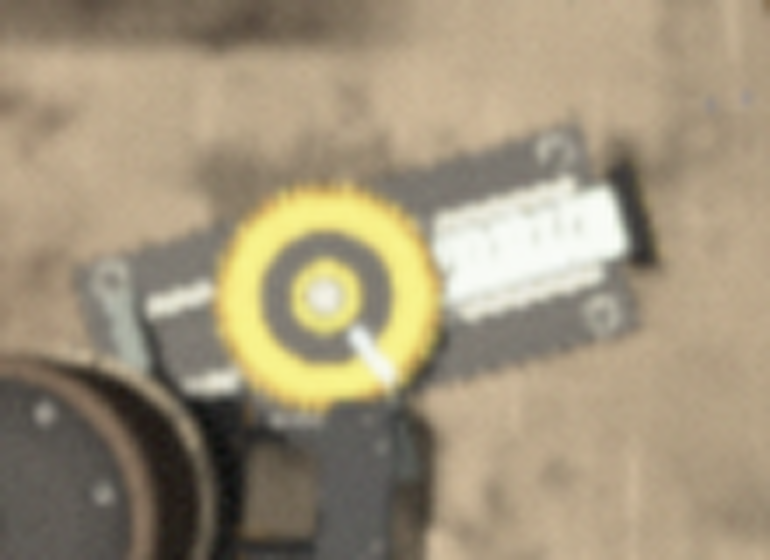

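The mark now points to crop (394,384), so the collar has turned about 294° to roughly 382°. That leaves about 338° to go. I'll rewind the wrist while clear of the rim.

Request:
play_rows:
  targets:
    - [[-0.002,0.03,-0.004,10.5],[-0.004,0.06,-0.004,21],[-0.0075,0.095,-0.004,31.5],[-0.0075,0.095,-0.004,42],[-0.0075,0.095,-0.004,52.5]]

```text
t: 10.38
eef_pos: [0.4159, -0.1699, 0.236]
ee_rot: [-3.14, 0.003, -0.947]
force: [-0.0, 0.5, 1.0]
width: 0.0004
```

Request:
play_rows:
  targets:
    - [[0,0,0,10.5],[0,0,0,21],[0,0,0,31.5],[0,0,0,42],[0,0,0,52.5]]

```text
t: 11.0
eef_pos: [0.4161, -0.1694, 0.2361]
ee_rot: [3.141, 0.003, -1.862]
force: [-0.4, -0.5, -0.3]
width: 0.0004
```

Request:
play_rows:
  targets:
    - [[0,0,0,10.5],[0,0,0,21],[0,0,0,31.5],[0,0,0,42],[0,0,0,52.5]]

```text
t: 11.62
eef_pos: [0.4161, -0.1693, 0.2361]
ee_rot: [3.139, 0.001, -2.778]
force: [0.6, 0.9, -0.0]
width: 0.0008
```

Request:
play_rows:
  targets:
    - [[0,0,0,10.5],[0,0,0,21],[0,0,0,31.5],[0,0,0,42],[0,0,0,52.5]]

```text
t: 12.25
eef_pos: [0.4161, -0.1693, 0.2361]
ee_rot: [3.139, -0.002, 2.589]
force: [-0.2, -0.2, -0.0]
width: 0.0005
```

Request:
play_rows:
  targets:
    - [[0,0,0,10],[0,0,0,20],[0,0,0,30],[0,0,0,38],[0,0,0,38]]

```text
t: 12.88
eef_pos: [0.4161, -0.1694, 0.2361]
ee_rot: [3.14, -0.003, 1.932]
force: [0.1, 0.6, 0.1]
width: 0.0007
```

```bash
python3 -c "
from h import *
st()
s=arm.get_state();M=R.from_euler('xyz',s['ee_rot']);print(M.inv().apply(np.r_[AX,.236]-s['eef_pos']))"
```

```text
t 12.88 r 0.0943 phi -159.6 yaw 110.7 z 0.2361 Frad -0.3 Ftan -0.6 Fz 0.1 q6 -2.83
[-0.00051857  0.09434312  0.00018339]
```

Request:
play_rows:
  targets:
    - [[-0.0005,0.022,0,0],[-0.0005,0.0275,0,0],[-0.0005,0.0295,0,0],[-0.0005,0.0305,0,0],[-0.0005,0.0305,0,0]]

```text
t: 13.5
eef_pos: [0.4439, -0.1593, 0.2359]
ee_rot: [-3.141, -0.004, 1.931]
force: [-4.3, -2.1, 2.3]
width: 0.0007
```

```bash
python3 -c "
from h import *
st()"
```

```text
t 13.50 r 0.0647 phi -159.4 yaw 110.6 z 0.2359 Frad 4.8 Ftan 0.4 Fz 2.3 q6 -2.85
```

Request:
play_rows:
  targets:
    - [[-0.0109,0.0017,0,-10],[-0.0214,0.0045,0,-20],[-0.0313,0.0091,0,-30],[-0.0402,0.0154,0,-40],[-0.048,0.0231,0,-50]]

```text
t: 14.12
eef_pos: [0.4823, -0.1974, 0.2363]
ee_rot: [3.141, -0.003, 2.809]
force: [-5.7, -11.0, 5.5]
width: 0.0008
```

```bash
python3 -c "
from h import *
st()"
```

```text
t 14.12 r 0.0648 phi -110.0 yaw 161.0 z 0.2363 Frad 12.3 Ftan -1.6 Fz 5.5 q6 -1.89
```

Request:
play_rows:
  targets:
    - [[-0.0111,0.0001,0,-10],[-0.0218,0.003,0,-20],[-0.032,0.0076,0,-30],[-0.0411,0.014,0,-40],[-0.049,0.0219,0,-50]]

```text
t: 14.75
eef_pos: [0.5386, -0.1925, 0.2371]
ee_rot: [-3.141, 0.004, -2.601]
force: [2.2, -6.7, 1.9]
width: 0.0001
```

```bash
python3 -c "
from h import *
st()"
```

```text
t 14.75 r 0.0655 phi -58.6 yaw -149.0 z 0.2371 Frad 6.8 Ftan -1.6 Fz 1.9 q6 -1.03
```

Request:
play_rows:
  targets:
    - [[-0.0109,0.001,0,-10],[-0.0215,0.0038,0,-20],[-0.0315,0.0084,0,-30],[-0.0405,0.0147,0,-40],[-0.0483,0.0225,0,-50]]

```text
t: 15.38
eef_pos: [0.5692, -0.1473, 0.2375]
ee_rot: [-3.136, 0.004, -1.728]
force: [3.6, -1.9, 2.4]
width: 0.0005
```

```bash
python3 -c "
from h import *
st()"
```

```text
t 15.38 r 0.0656 phi -9.5 yaw -99.0 z 0.2375 Frad 3.8 Ftan -1.3 Fz 2.4 q6 -0.23
```

Request:
play_rows:
  targets:
    - [[-0.0109,0.0013,0,-10],[-0.0214,0.0041,0,-20],[-0.0314,0.0086,0,-30],[-0.0404,0.0149,0,-40],[-0.0482,0.0226,0,-50]]

```text
t: 16.0
eef_pos: [0.555, -0.0952, 0.2379]
ee_rot: [-3.133, -0.002, -0.854]
force: [5.5, 2.8, 2.7]
width: 0.0002
```

```bash
python3 -c "
from h import *
st()"
```

```text
t 16.00 r 0.0652 phi 39.2 yaw -49.0 z 0.2379 Frad 6.0 Ftan -1.3 Fz 2.7 q6 0.54
```

Request:
play_rows:
  targets:
    - [[-0.011,0.0006,0,-10],[-0.0217,0.0033,0,-20],[-0.0318,0.0079,0,-30],[-0.0409,0.0142,0,-40]]

```text
t: 16.5
eef_pos: [0.5175, -0.0728, 0.2381]
ee_rot: [-3.135, -0.007, -0.156]
force: [3.1, 8.8, 5.5]
width: 0.0008
```

```bash
python3 -c "
from h import *
st()"
```

```text
t 16.50 r 0.0650 phi 78.5 yaw -9.0 z 0.2381 Frad 9.2 Ftan -1.2 Fz 5.5 q6 1.18
```

Request:
play_rows:
  targets:
    - [[-0.011,0.0006,0,-10],[-0.0218,0.0031,0,-20],[-0.0321,0.0074,0,-30]]

```text
t: 16.88
eef_pos: [0.4836, -0.0748, 0.2379]
ee_rot: [-3.138, -0.008, 0.367]
force: [-2.0, 9.4, 6.2]
width: 0.0006
```

```bash
python3 -c "
from h import *
st()"
```

```text
t 16.88 r 0.0651 phi 108.7 yaw 21.0 z 0.2379 Frad 9.5 Ftan -1.1 Fz 6.2 q6 1.70
```

Request:
play_rows:
  targets:
    - [[-0.011,0.0007,0,-10],[-0.0216,0.0033,0,-20],[-0.0318,0.0078,0,-30]]

```text
t: 17.25
eef_pos: [0.4548, -0.0945, 0.2367]
ee_rot: [-3.139, -0.004, 0.89]
force: [-2.8, 3.3, 2.4]
width: 0.0005
```

```bash
python3 -c "
from h import *
st()"
```

```text
t 17.25 r 0.0651 phi 139.8 yaw 51.0 z 0.2367 Frad 4.3 Ftan -0.7 Fz 2.4 q6 2.25
```

Request:
play_rows:
  targets:
    - [[-0.0108,0.0015,0,-10],[-0.0213,0.0043,0,-20]]

```text
t: 17.5
eef_pos: [0.4438, -0.1142, 0.2362]
ee_rot: [-3.139, -0.003, 1.238]
force: [-5.2, 2.2, 4.9]
width: 0.0004
```

```bash
python3 -c "
from h import *
st()"
```

```text
t 17.50 r 0.0647 phi 159.8 yaw 71.0 z 0.2362 Frad 5.7 Ftan -0.3 Fz 4.9 q6 2.64
```

Request:
play_rows:
  targets:
    - [[0,-0.01,0,0],[0,-0.03,-0.03,0],[0.06,-0.05,-0.06,0],[0.11,-0.05,-0.06,0]]

```text
t: 18.0
eef_pos: [0.4342, 0.0074, 0.2991]
ee_rot: [3.138, -0.007, 1.227]
force: [2.1, -0.0, 0.8]
width: 0.0005
```

```bash
python3 -c "
from h import *
st()
for c in ('top','scene'):
    p,d=cams.grab_frame(c);np.savez(c+'3.npz',p=p,d=d)
    x=p[170:250,180:290] if c=='top' else p[150:230,180:290]
    cv2.imwrite(c+'.png',cv2.resize(x[:,:,::-1],None,fx=5,fy=5,interpolation=cv2.INTER_CUBIC))
cv2.imwrite('pics/g3.png',np.hstack([cv2.resize(cv2.imread(c+'.png'),(400,291)) for c in ('top','scene')]))"
```

```text
t 18.00 r 0.1601 phi 116.0 yaw 70.3 z 0.2991 Frad -1.0 Ftan -1.9 Fz 0.8 q6 2.33
```

View pics/g3.png

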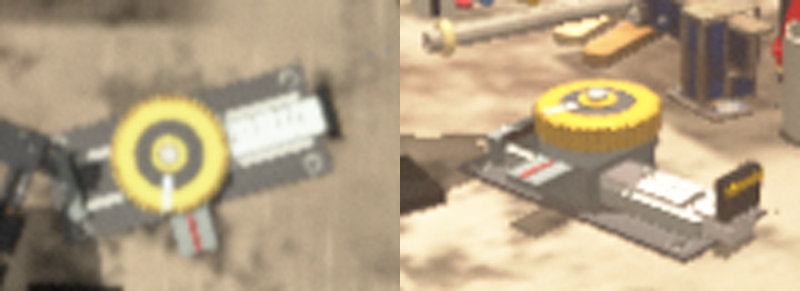

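The mark now points straight down in the picture, a little short of the red line. I'll measure that gap numerically.

```bash
cat >> h.py <<'E'
def ang(c="top",ztop=.0775):
    p,d=cams.grab_frame(c); K,pp,M=P(c)
    f=8; big=cv2.resize(p,None,fx=f,fy=f,interpolation=cv2.INTER_CUBIC).astype(int)
    v,u=np.indices(big.shape[:2]); uv=np.c_[u.ravel(),v.ravel()]/f+(.5/f-.5)
    G=np.radians(16.4)
    out=[]
    r,g,b=[big[...,i].ravel() for i in range(3)]
    def pol(z):
        w=plane(c,uv,z)[:,:2]-AX2(c); return np.hypot(*w.T),w
    rr,w=pol(ztop); sel=(rr>.018)&(rr<.045); wt=np.clip(b-110,0,None)*sel*(r-b<70)
    m=(w*wt[:,None]).sum(0)/max(wt.sum(),1); 
    rr2,w2=pol(.045); sel=(rr2>.055)&(rr2<.09); wt2=np.clip(r-np.maximum(g,b)-25,0,None)*sel
    m2=(w2*wt2[:,None]).sum(0)/max(wt2.sum(),1)
    a,a2=[np.degrees(np.arctan2(k[1],k[0])) for k in (m,m2)]
    print(c,"mark",a%360,np.linalg.norm(m),wt.sum(),"red",a2%360,np.linalg.norm(m2),wt2.sum(),"diff",(a-a2+180)%360-180)
def AX2(c): # axis as seen by this camera: stud blob centre at z=.086
    return AXC.get(c,AX)
AXC={}
E
python3 - <<'E'
from h import *
import h
z=np.load("top3.npz")["p"]
hsv=cv2.cvtColor(cv2.resize(z,None,fx=8,fy=8,interpolation=cv2.INTER_CUBIC),cv2.COLOR_RGB2HSV)
m=np.zeros(hsv.shape[:2],np.uint8); ye=cv2.inRange(hsv,(18,110,120),(35,255,255)); m[185*8:240*8,205*8:250*8]=ye[185*8:240*8,205*8:250*8]
e=cv2.fitEllipse(cv2.convexHull(np.argwhere(m)[:,::-1].astype(np.int32)))
uv=np.array(e[0])/8-.44
print(e,uv,plane("top",uv,.0775),plane("top",uv,.070))
for A in (plane("top",uv,.0765)[0,:2],AX):
    h.AXC["top"]=A; ang("top")
E
```

```text
((1813.9591064453125, 1700.4300537109375), (255.46136474609375, 260.72418212890625), 159.79940795898438) [226.30488831 212.11375671] [[ 0.50531967 -0.13761777  0.0775    ]] [[ 0.50558368 -0.13699993  0.07      ]]
top mark 176.28772593508074 0.022830754513163777 252455 red 196.33406942326837 0.06904716477066229 44652 diff -20.04634348818763
top mark 179.05650200245023 0.022044301327390898 253324 red 197.37104042762152 0.06877840308111419 44115 diff -18.31453842517135
```

```bash
python3 -c "
from h import *
a=np.radians(95)
print(rel([*(AX+.09*np.array([np.cos(a),np.sin(a)])),.238],5))"
```

```text
[-3.06000e-02  7.68000e-02  5.87000e-02  6.55983e+01]
```

Request:
play_rows:
  targets:
    - [[-0.005,0.02,0,10.5],[-0.01,0.03,0.01,21],[-0.016,0.05,0.02,31.5],[-0.02,0.06,0.04,42],[-0.028,0.07,0.055,52.5]]

```text
t: 18.82
eef_pos: [0.4907, -0.0448, 0.2404]
ee_rot: [-3.138, -0.0, 0.306]
force: [-0.4, -0.9, -0.2]
width: 0.0005
```

```bash
python3 -c "
from h import *
st()
a=np.radians(95)
print(rel([*(AX+.07*np.array([np.cos(a),np.sin(a)])),.238],5))"
```

```text
t 18.82 r 0.0927 phi 98.5 yaw 17.5 z 0.2404 Frad -0.9 Ftan 0.6 Fz -0.2 q6 1.57
[7.00000e-04 2.33000e-02 2.30000e-03 1.25496e+01]
```

Request:
play_rows:
  targets:
    - [[0,0.01,0.002,8],[0.0007,0.02,0.002,12.5],[0.0007,0.0233,0.002,12.5],[0.0007,0.0233,0.002,12.5]]

```text
t: 19.32
eef_pos: [0.4986, -0.066, 0.2393]
ee_rot: [-3.138, 0.0, 0.098]
force: [0.4, 0.1, 0.7]
width: 0.0003
```

```bash
python3 -c "
from h import *
st()"
```

```text
t 19.32 r 0.0707 phi 94.8 yaw 5.6 z 0.2393 Frad 0.0 Ftan -0.4 Fz 0.7 q6 1.41
```

Now press in about 6 mm.

Request:
play_rows:
  targets:
    - [[0,0.003,0,0],[0,0.0045,0,0],[0,0.0055,0,0],[0,0.0055,0,0]]

```text
t: 19.82
eef_pos: [0.4995, -0.0709, 0.2394]
ee_rot: [-3.138, -0.0, 0.098]
force: [-0.6, 0.2, -0.6]
width: 0.0004
```

```bash
python3 -c "
from h import *
st()"
```

```text
t 19.82 r 0.0658 phi 94.4 yaw 5.6 z 0.2394 Frad 0.2 Ftan 0.6 Fz -0.6 q6 1.42
```

Request:
play_rows:
  targets:
    - [[0,0.001,0,0],[0,0.002,0,0],[0,0.002,0,0]]

```text
t: 20.2
eef_pos: [0.4999, -0.0718, 0.2396]
ee_rot: [-3.137, -0.001, 0.098]
force: [-2.4, 10.1, 3.0]
width: 0.0006
```

```bash
python3 -c "
from h import *
st()"
```

```text
t 20.20 r 0.0648 phi 94.0 yaw 5.6 z 0.2396 Frad 10.3 Ftan 1.6 Fz 3.0 q6 1.43
```

Request:
play_rows:
  targets:
    - [[-0.0095,0.0004,0,-8.5],[-0.0188,0.0023,0,-17],[-0.0188,0.0023,0,-17]]

```text
t: 20.58
eef_pos: [0.4805, -0.0764, 0.2395]
ee_rot: [-3.137, -0.001, 0.397]
force: [-3.6, 9.9, 4.6]
width: 0.0006
```

```bash
python3 -c "
from h import *
st()"
```

```text
t 20.57 r 0.0648 phi 111.8 yaw 22.7 z 0.2395 Frad 10.5 Ftan -0.3 Fz 4.6 q6 1.73
```

Request:
play_rows:
  targets:
    - [[0,-0.008,0,0],[0,-0.04,0,0],[0,-0.09,0,0],[0,-0.09,0,0]]

```text
t: 21.08
eef_pos: [0.4458, 0.0081, 0.2399]
ee_rot: [-3.139, -0.001, 0.399]
force: [0.5, 0.3, -0.3]
width: 0.0003
```

```bash
sed -i 's/(rr>.018)&(rr<.045)/(rr>.022)\&(rr<.046)\&(abs((np.degrees(np.arctan2(w[:,1],w[:,0]))-196.4+180)%360-180)<35)/; s/^AXC={}/AXC={"top":np.array([.5053,-.1376])}/' h.py; python3 -c "
from h import *
st(); ang()
p,d=cams.grab_frame('top')
cv2.imwrite('pics/g4.png',cv2.resize(p[190:250,200:260,::-1],None,fx=9,fy=9,interpolation=cv2.INTER_CUBIC))"
```

```text
t 21.07 r 0.1560 phi 112.1 yaw 22.8 z 0.2399 Frad 0.1 Ftan -0.6 Fz -0.3 q6 1.51
top mark 194.06701945692453 0.03281148746575956 171016 red 196.28626182054504 0.06906189266482071 43837 diff -2.219242363620509
```

View pics/g4.png

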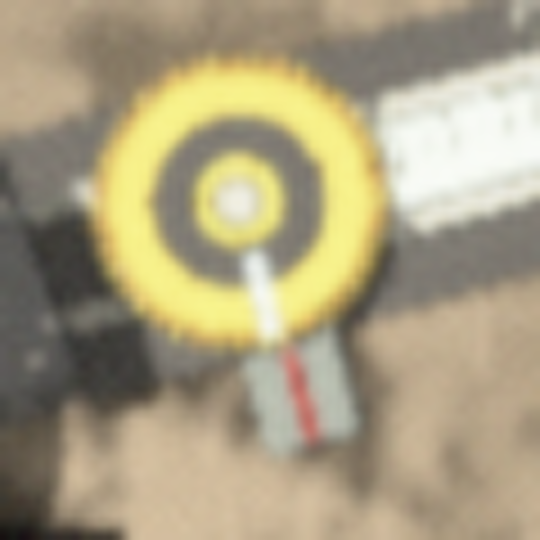

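The mark is nearly on the line: by angle it is 0.6 to 2° short, and the sideways gap in the picture is parallax. I'll check more closely with the wrist camera.

```bash
python3 -c "
from h import *
s=arm.get_state();M=R.from_euler('xyz',s['ee_rot'])
K,p,C=P('wrist');print(K);print('cam in tool',M.inv().apply(p-s['eef_pos']),(M.inv().as_matrix()@C).round(3))
def proj(w):
    q=(np.array(w)-p)@C; return q,(K@q)[:2]/q[2]
print(proj([*AX,.08]),proj([.436,-.157,.045]))
a=np.radians(112)
print(rel([*(AX+.16*np.array([np.cos(a),np.sin(a)])),.24],22.8))
"
```

```text
[[307.15866675   0.         256.38711121]
 [  0.         307.15866675 192.09030815]
 [  0.           0.           1.        ]]
cam in tool [0.07289674 0.00016492 0.01899759] [[ 0.001 -0.963 -0.27 ]
 [ 1.     0.001 -0.   ]
 [ 0.001 -0.27   0.963]]
(array([0.15465606, 0.0344566 , 0.15537681]), array([562.12095642, 260.20628878])) (array([0.14715089, 0.09352131, 0.20822123]), array([473.457531  , 330.04877121]))
[ 0.0002 -0.0057 -0.0002 -0.0531]
```

```bash
python3 -c "
from h import *
print(rel([.408,-.174,.30],22.8))"
```

```text
[-0.1053  0.1514 -0.0608 -0.0531]
```

Request:
play_rows:
  targets:
    - [[-0.01,0.015,-0.04,0],[-0.04,0.055,-0.06,0],[-0.075,0.105,-0.06,0],[-0.105,0.151,-0.06,0],[-0.105,0.151,-0.06,0]]

```text
t: 21.8
eef_pos: [0.4065, -0.1778, 0.2989]
ee_rot: [-3.139, -0.0, 0.388]
force: [0.3, 0.6, 0.2]
width: 0.0003
```

```bash
python3 -c "
from h import *
p,d=cams.grab_frame('wrist'); np.savez('w1.npz',p=p,d=d); cv2.imwrite('pics/w1.png',p[:,:,::-1])
K,q0,C=P('wrist')
for w in ([*AX,.086],[.436,-.157,.045]):
    q=(np.array(w)-q0)@C; print((K@q)[:2]/q[2])
"
```

```text
[257.50348489  48.02033921]
[248.24148628 158.28973745]
```

View pics/w1.png

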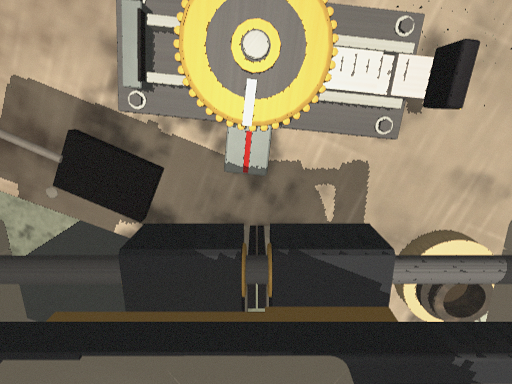

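The wrist view is clear: stud at (256,44), mark from (252,80) to (248,125), and red line from (248,132) to (246,172). I'll fit both lines.

```bash
cat > wm.py <<'E'
from h import *
def wm(p):
    f=4; u0,v0=150,0
    b=cv2.resize(p[v0:200,u0:360],None,fx=f,fy=f,interpolation=cv2.INTER_CUBIC).astype(int)
    r,g,bl=b[...,0],b[...,1],b[...,2]
    v,u=np.indices(r.shape); U=(u+.5)/f-.5+u0; V=(v+.5)/f-.5+v0
    near=(abs(U-250)<25)
    wh=(bl>170)&(abs(r-bl)<45)&near&(V>66)&(V<128)
    rd=(r-np.maximum(g,bl)>60)&near&(V>128)&(V<178)
    st=(bl>140)&(abs(r-bl)<60)&(np.hypot(U-256,V-44)<18)
    pts=lambda m,z: plane("wrist",np.c_[U[m],V[m]],z)[:,:2]
    S=pts(st,.086).mean(0); print("stud",st.sum(),S)
    res={}
    for n,m,z in (("mark",wh,.078),("red",rd,.045)):
        P_=pts(m,z); l=cv2.fitLine(P_.astype(np.float32),cv2.DIST_L2,0,.001,.001).ravel()
        a=np.degrees(np.arctan2(l[1],l[0]))%180+180-0; c=P_.mean(0)-S
        res[n]=(a, np.degrees(np.arctan2(c[1],c[0]))%360); print(n,m.sum(),"line",a,"from stud",res[n][1],"r",np.hypot(*c),"ext",np.ptp(P_,0))
    print("diff line",res["mark"][0]-res["red"][0],"diff pos",res["mark"][1]-res["red"][1])
E
python3 -c "
from wm import *
wm(np.load('w1.npz')['p'])"
```

```text
stud 9236 [ 0.50612477 -0.13446239]
mark 7567 line 195.33458 from stud 195.13500925808984 r 0.03268545092516898 ext [0.0342115  0.02499158]
red 3572 line 196.49422 from stud 196.61059965352192 r 0.06794079332286392 ext [0.03179854 0.0125211 ]
diff line -1.1596375 diff pos -1.4755903954320786
```

The mark is within about 1.3° of the index line, which is inside the measurement error, so I'll leave it. Now for the slide.

```bash
python3 -c "
from h import *
print(rel([.557,-.3145,.30],16.4),rel([.557,-.3145,.212],16.4))"
```

```text
[ 8.6400e-02  1.8460e-01 -1.6000e-03  5.9037e+00] [0.0863 0.1849 0.0864 5.9037]
```

Request:
play_rows:
  targets:
    - [[0.022,0.046,0,2],[0.044,0.092,0,4],[0.065,0.138,0,5.9],[0.0865,0.185,0,5.9],[0.0865,0.185,0.01,5.9]]

```text
t: 22.48
eef_pos: [0.5615, -0.3131, 0.2877]
ee_rot: [-3.14, -0.001, 0.291]
force: [-1.6, 0.9, -0.6]
width: 0.0003
```

Request:
play_rows:
  targets:
    - [[0,0,0.03,0],[0,0,0.06,0],[0,0,0.077,0],[0,0,0.077,0]]

```text
t: 22.98
eef_pos: [0.5585, -0.3106, 0.2104]
ee_rot: [-3.137, 0.002, 0.293]
force: [-0.3, -0.0, -0.5]
width: 0.0005
```

```bash
cat >> h.py <<'E'
def sg():
    s=arm.get_state(); M=R.from_euler("z",-16.4,degrees=True); g=M.apply(s["eef_pos"]-[.505,-.137,0])
    print("t %.2f"%s["t"],"gauge TCP",g.round(4),"F gauge",M.apply(s["force"]).round(1),"yaw",np.degrees(s["ee_rot"][2]).round(1))
E
python3 -c "
from h import *
sg()
p,d=cams.grab_frame('top'); W=cloud('top',d); m=np.zeros(d.shape,bool); m[180:225,255:300]=1
t=m&(W[...,2]>.045)&(W[...,2]<.075); print(t.sum(),W[t].mean(0))
cv2.imwrite('pics/g5.png',cv2.resize(p[170:270,200:320,::-1],None,fx=5,fy=5,interpolation=cv2.INTER_CUBIC))"
```

```text
t 22.98 gauge TCP [ 0.0023 -0.1816  0.2104] F gauge [-0.3  0.1 -0.5] yaw 16.8
0 [nan nan nan]<string>:5: RuntimeWarning: Mean of empty slice.
  ret = um.true_divide(
```

Request:
play_rows:
  targets:
    - [[-0.002,-0.01,0,0],[-0.002,-0.017,0,0],[-0.002,-0.022,0,0],[-0.002,-0.027,0,0],[-0.002,-0.032,0,0]]

```text
t: 23.65
eef_pos: [0.5482, -0.2812, 0.2125]
ee_rot: [-3.14, -0.002, 0.292]
force: [1.5, -4.7, 3.9]
width: 0.0003
```

```bash
python3 -c "
from h import *
sg()"
```

```text
t 23.65 gauge TCP [ 0.0007 -0.1505  0.2125] F gauge [ 0.1 -4.9  3.9] yaw 16.8
```

Request:
play_rows:
  targets:
    - [[0,-0.006,0,0],[0,-0.012,0,0],[0,-0.018,0,0],[0,-0.023,0,0],[0,-0.026,0,0]]

```text
t: 24.28
eef_pos: [0.5406, -0.2562, 0.2124]
ee_rot: [-3.14, -0.002, 0.292]
force: [1.9, -5.7, 5.7]
width: 0.0006
```

Request:
play_rows:
  targets:
    - [[0,-0.002,0,0],[0,-0.003,0,0],[0,-0.003,0,0]]

```text
t: 24.65
eef_pos: [0.5398, -0.2535, 0.2124]
ee_rot: [-3.14, -0.002, 0.292]
force: [2.3, -4.7, 5.7]
width: 0.0004
```

```bash
python3 -c "
from h import *
sg()"
```

```text
t 24.65 gauge TCP [ 0.0005 -0.1216  0.2124] F gauge [ 0.9 -5.2  5.7] yaw 16.8
```

Request:
play_rows:
  targets:
    - [[0,-0.002,0,0],[0,-0.004,0,0],[0,-0.004,0,0]]

```text
t: 25.02
eef_pos: [0.5402, -0.252, 0.2136]
ee_rot: [3.139, -0.005, 0.293]
force: [5.6, -22.5, 3.1]
width: 0.0006
```

```bash
python3 -c "
from h import *
sg()"
```

```text
t 25.02 gauge TCP [ 0.0013 -0.1202  0.2136] F gauge [ -1.  -23.2   3.1] yaw 16.8
```

The force rose to 23 N, so the slide is against the stop. Now I'll back off and check.

Request:
play_rows:
  targets:
    - [[0,0.006,0,0],[0,0.03,0,0],[0,0.05,-0.04,0],[0.02,0.08,-0.09,0],[0.02,0.1,-0.12,0]]

```text
t: 25.65
eef_pos: [0.5872, -0.34, 0.3331]
ee_rot: [-3.138, -0.002, 0.292]
force: [0.0, 0.1, -0.7]
width: 0.0002
```

Request:
play_rows:
  targets:
    - [[0,0.05,-0.02,0],[0,0.1,-0.02,0],[0,0.1,-0.02,0]]

```text
t: 26.02
eef_pos: [0.6147, -0.4378, 0.3485]
ee_rot: [-3.135, 0.001, 0.289]
force: [-0.3, 1.0, -1.7]
width: 0.0005
```

```bash
python3 -c "
from h import *
sg(); ang()
p,d=cams.grab_frame('top'); W=cloud('top',d)
G=R.from_euler('z',-16.4,degrees=True).apply(W.reshape(-1,3)-[.505,-.137,0]).reshape(W.shape)
t=(abs(G[...,0])<.03)&(G[...,1]<-.06)&(G[...,1]>-.17)&(G[...,2]>.05)&(G[...,2]<.07); print('tab',t.sum(),G[t].mean(0) if t.any() else 0)
for n in ['mug','steel_cup','wax_cake','frit_jar_0','tip_tin','graphite_paddle']:
    r=finder.find_in('top',n); print(n,[(np.round(x['xyz'],3).tolist(),round(x['score'],2)) for x in r[:1]])
cv2.imwrite('pics/g6.png',cv2.resize(p[160:260,180:300,::-1],None,fx=6,fy=6,interpolation=cv2.INTER_CUBIC))"
```

```text
t 26.02 gauge TCP [ 0.0203 -0.3195  0.3485] F gauge [ 0.   1.  -1.7] yaw 16.6
top mark 0.0 0.0 0 red 0.0 0.0 0 diff 0.0
tab 9 [-0.01634507 -0.10176185  0.05721987]
mug [([0.753, -0.128, 0.042], 0.72)]
steel_cup []
wax_cake [([0.66, -0.352, 0.019], 0.62)]
frit_jar_0 [([0.588, -0.468, 0.067], 0.61)]
tip_tin [([0.506, -0.472, 0.036], 0.95)]
graphite_paddle [([0.373, 0.108, 0.017], 0.75)]
```

View pics/g6.png

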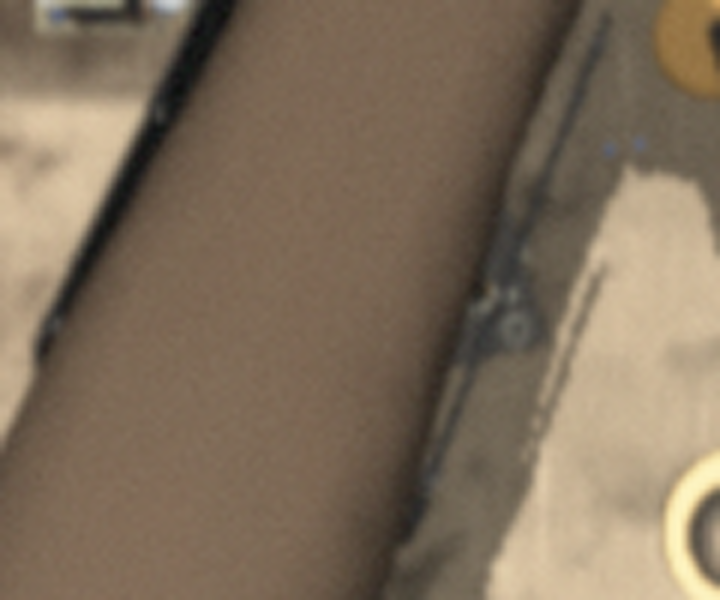

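The arm blocks the top view, so I'll go back to the wrist viewing pose, which shows both the mark and the slide.

```bash
python3 -c "
from h import *
print(rel([.4065,-.178,.315],22.2))"
```

```text
[-0.1255 -0.3059  0.0374 -5.4045]
```

Request:
play_rows:
  targets:
    - [[-0.025,-0.055,0,-2],[-0.05,-0.115,0,-4],[-0.075,-0.175,0,-5.4],[-0.1,-0.235,0.01,-5.4],[-0.123,-0.295,0.03,-5.4]]

```text
t: 27.05
eef_pos: [0.4184, -0.1968, 0.3263]
ee_rot: [-3.14, -0.004, 0.387]
force: [0.6, 1.6, 0.4]
width: 0.0003
```

Request:
play_rows:
  targets:
    - [[-0.0025,-0.011,0.007,0],[-0.0025,-0.011,0.007,0],[-0.0025,-0.011,0.007,0]]

```text
t: 27.42
eef_pos: [0.4145, -0.1894, 0.3193]
ee_rot: [-3.139, -0.002, 0.387]
force: [0.7, -0.7, 0.1]
width: 0.0003
```

```bash
python3 -c "
from wm import *
s=arm.get_state(); print(s['t'],s['eef_pos'])
p,d=cams.grab_frame('wrist'); np.savez('w2.npz',p=p,d=d); cv2.imwrite('pics/w2.png',p[:,:,::-1]); wm(p)"
```

```text
27.425 [ 0.41450866 -0.18941297  0.31932751]
stud 698 [ 0.51005165 -0.13990495]
mark 5878 line 195.5068 from stud 186.86612312272726 r 0.034090277935818696 ext [0.04199558 0.01726387]
red 2954 line 196.54367 from stud 192.5324717762988 r 0.07128197696723472 ext [0.03139531 0.01233589]
diff line -1.0368652 diff pos -5.666348653571532
```

View pics/w2.png

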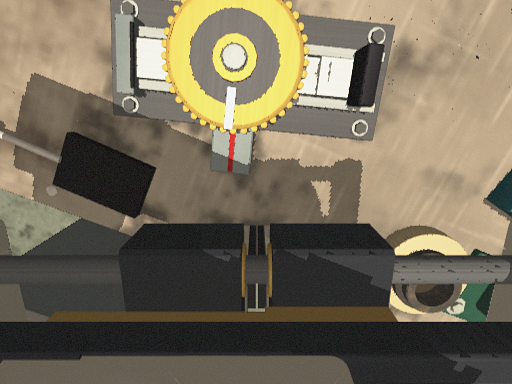

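The slide's far end is against the grey stop (135,60), the tab is inside the base at (365,75), and the mark still lies on the red line (232,130). Handing in.

```bash
python3 -c "
from station import job_done,arm
print(job_done(), arm.get_state()['t'])"
```

```text
the job is handed in; nothing more can be done
the job is handed in; nothing more can be done
```

The job is handed in: the collar's mark is at the red index line for the second time and the slide is home against the end stop. The hand is clear of everything, and the clock last read 27.4 s (limit 59 s).

- **Collar:** I rolled it anticlockwise about 630° with the backs of the closed fingers, in two long strokes and one short one. The last wrist picture puts the mark within about 1° of the index line. The position check in that picture read −5.7°, but its stud detection was off. Before the push, the same check gave −1.5° with a good detection, and the top camera gave −2.2°. I took the mark as aligned and did not correct it further.
- **Slide:** It ran at about 5 N, and the push then rose to 23 N against the stop. The final picture shows its end touching the stop.
- **Forces:** Most of the rolling was at 4 to 13 N. Once it briefly reached about 25 N against the rim (29 N in all), above the 4 to 10 N advised. Right after that, contact was lost for a few degrees.
- **Bystanders:** I steered clear of all of them and nothing was seen to move, but the final check of them was poor. The arm blocked the top view, so the finder missed the steel cup and misplaced the paddle. The paddle lies where it was in the wrist pictures.

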